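Close up the socket rail

ROBOT

A 6-joint arm with a two-finger parallel gripper is mounted at the origin on the work surface. World frame = base frame: x ahead of the robot, y to its left, z up, the work surface at z = 0. Lengths are in m, angles in rad, forces in N, time in s.
With the tool pointing down it reaches from about 0.35 to 0.775 m from the base axis. Payload 5.5 kg.
Tool frame: the origin (TCP) lies on the centre line of the jaws, within the pads' length; the fingertips stand 14 mm ahead of it and the grasp point (between the pads) lies 5 mm behind it; z points along the fingers, y is the line along which they close (so a half turn about z gives the same grasp; the last joint's range is limited). The gripper opens to 85 mm and grips with 20 to 120 N. Pads are 22 mm wide; open, the fingers measure 114 mm over their backs; the gripper's body (76 mm by 85 mm) begins 54 mm behind the grasp point. The pads swing forward as they close: fully open they stand 13 mm farther back than shut.
Start: joints at [-1.309, 0.313, 0.046, 1.304, 0, 1.431], TCP at [0.225, -0.529, 0.245] pointing down, gripper open.
Joint ranges: [-2.76, 2.76], [-0.86, 1.69], [-1.03, 1.26], [-2.2, 2.34], [-1.47, 1.5], [-3.14, 3.14]. Speed limits (rad/s): [2.57, 2.57, 3.14, 3.14, 3.14, 3.14].

INTERFACE

Orientations are given as [roll, pitch, yaw] about the fixed x, y, z axes, in that order (R = Rz(yaw) Ry(pitch) Rx(roll)).
In Python, from bench import ctrl gives the robot as it stands.
- The arm moves only by the tool move_arm, never from a script. Its argument "steps" is a list of rows, each a list of 2 entries, a list of its own where there are three numbers: the shift along the tool's x, y, z in cm, then the turn about the tool's z in degrees. In form: [[[x, y, z], turn], ...]. A call has 1 to 12 rows; each row is the pose to reach, as a shift and turn from the pose commanded when the call began, along the tool's axes at that moment; what a row does not reach only later rows make up. A row lasts 1/12 s, in which the tool goes at most 41.7 mm and 7.16 degrees, less where a joint would pass 70% of its speed; a pose out of reach is approached as far as the arm can. A call with a gripper value outside its range is refused whole. "grip" is the finger opening in cm, from 0 to 8.54, set as the call begins (left out, the last holds). The fingers move at their own pace and stop on an object; "grip_force" is the grip in N (left out, the last holds). Time passes only in rows, so rows that repeat a pose let the fingers close. It gives the time, the measured TCP pose, the force, the opening and the grip force at its end, in the units of the state.
- ctrl.state(): the state, without advancing time (a new reading comes with each control period).
- ctrl.capture(name): name is "side" or "top" or "wrist"; returns the picture (400x640x3 uint8, blue, green, red); there is no depth.
- ctrl.camera_params(name): a dict with "vertical_fov" (degrees; the focal length in pixels is half the picture's height over the tangent of half this angle, whatever the lens; pixels are square), "cx", "cy" (the principal point, pixels), "xyz" and "attitude" of the camera in the world. Camera axes: x right, y down, z forward; pixel columns grow to the right and rows downward; lengths in m; the calibration is good to about 2 mm. A picture is of the moment at which its call begins: read the wrist's pose just before it. camera_params takes no time and is no camera call; for the wrist camera it gives the pose at the moment of the call.
- ctrl.hand_in(): hands the job in; it is judged then, once.
The state is a dict: "time": time; "q": joint angles; "joint_vel": joint speeds; "joint_efforts": joint torques, N m; "ee_pos": TCP position; "eef_rot": TCP orientation; "contact_force": force on the tool from outside, world axes, zero at the start; "ft_torque": the same for the moment, N m; "width": opening from 0.0 (shut) to 1.0 (fully open); "grip_force": force on a finger pad.
Only numpy, scipy, OpenCV 4.12 (cv2) and the standard library are available. Lean on these libraries where they do the work, as an engineer would, in place of code of your own. Each camera call takes 0.05 s, during which the arm holds its last target. There are 200 camera calls.

TASK

On the bench, the row of sockets on the red rail has been left part-way along: put your fingertips behind the last socket, at the rail's open end, and push the whole row along together, as one train, until the first clip is right against the yellow end stop and no gaps are left. Only push: do not take a socket between the fingers, lift or tip any, or let the row come apart. Leave the spare socket, the ratchet and the tub where they are, and finish with the hand clear.

Things in the scene. Friction and masses are not known exactly. Their poses are not given: they have to be found in the camera images.
- rail: red T-section socket rail, 380 mm long, fixed to the bench. Origin: mid-length, on the bench; y axis along the rail to the yellow stop, x across, z up. Its top is 24 mm wide, 12 mm above the bench. The yellow stop block (34 mm wide, 14 mm along the rail, 30 mm high) stands on the +y end, inner face at y = +176 mm; the -y end (y = -190 mm) is open.
- stop_face (a point): centre of the inner face of the yellow end stop, on the rail's centre line at y = +176 mm of the rail, 16 mm above the bench; axes as the rail's. The first clip is home when its own origin is 15 mm short of this point along the rail.
- socket_12: first of the row, nearest the yellow stop: steel socket fixed upright on a black sliding clip. Socket 18 mm across at the top, 22 mm at the foot, from 20 to 58 mm above the bench. Clip block 30 mm along the rail, 32 mm across, 12 to 20 mm above the bench. Origin: on its axis at the clip block's underside, 12 mm above the bench; z up, y along the rail to the stop.
- socket_14: second of the row: steel socket fixed upright on a black sliding clip. Socket 20 mm across at the top, 22 mm at the foot, from 20 to 58 mm above the bench. Clip block 30 mm along the rail, 32 mm across, 12 to 20 mm above the bench. Origin: on its axis at the clip block's underside, 12 mm above the bench; z up, y along the rail to the stop.
- socket_17: middle of the row: steel socket fixed upright on a black sliding clip. Socket 24 mm across at the top, 24 mm at the foot, from 20 to 58 mm above the bench. Clip block 30 mm along the rail, 32 mm across, 12 to 20 mm above the bench. Origin: on its axis at the clip block's underside, 12 mm above the bench; z up, y along the rail to the stop.
- socket_19: fourth of the row: steel socket fixed upright on a black sliding clip. Socket 26 mm across at the top, 24 mm at the foot, from 20 to 58 mm above the bench. Clip block 30 mm along the rail, 32 mm across, 12 to 20 mm above the bench. Origin: on its axis at the clip block's underside, 12 mm above the bench; z up, y along the rail to the stop.
- socket_21: last of the row, the open end behind it: steel socket fixed upright on a black sliding clip. Socket 29 mm across at the top, 26 mm at the foot, from 20 to 58 mm above the bench. Clip block 30 mm along the rail, 32 mm across, 12 to 20 mm above the bench. Origin as socket_12's. Clips touch (origins 30 mm apart), hook under the rail with 1 mm play, stay where left, slide with 1 N for all five, and may bind if pushed near the top.
- spare_socket: bystander: loose steel socket, 32 mm across and 38 mm high, standing on the bench beside the rail. Origin: centre of its underside.
- ratchet: bystander: steel ratchet handle 228 mm long with a black grip, lying on the bench roughly parallel to the rail, up to 33 mm high, its steel head 34 mm wide at its +y end. Origin: on the bench, 122 mm from the head's outer end; y axis along the handle to the head.
- paste_tub: bystander: white tub of tyre paste with blue lid, 77 mm across, 55 mm high, standing on the bench beside the rail. Origin: centre of its underside.

How it is judged:
At the end, for the whole second after the job is handed in: All five clips stand closed up at the yellow stop: the first within 2.5 mm of its home against the stop, the last within about 4 mm of its own, all upright, down on the rail and at rest; the spare socket, ratchet and tub within 15 mm of where they stood (y of socket_12 in the frame of rail above 0.1585 m and linear speed of each of socket_12, socket_14, socket_17, socket_19, socket_21 below 0.01 m/s and angle between each of socket_12, socket_14, socket_17, socket_19, socket_21's own z axis and vertical below 0.06 rad and z of each of socket_12, socket_14, socket_17, socket_19, socket_21 in the frame of rail below 0.0145 m and y of socket_14 in the frame of rail above 0.1281 m and y of socket_17 in the frame of rail above 0.0977 m and y of socket_19 in the frame of rail above 0.0673 m and y of socket_21 in the frame of rail above 0.0369 m and distance of each of spare_socket, ratchet, paste_tub from where it was at the start of the episode below 0.015 m); the robot touches nothing.
It fails at once if the row came apart: a gap of more than 5 mm opened between two neighbouring clips (distance between socket_12 and socket_14 above 0.035 m or distance between socket_14 and socket_17 above 0.035 m or distance between socket_17 and socket_19 above 0.035 m or distance between socket_19 and socket_21 above 0.035 m).
It fails at once if a socket of the row was lifted or prised up off the rail (more than 4 mm up, or tipped more than 9 degrees) (z of any of socket_12, socket_14, socket_17, socket_19, socket_21 in the frame of rail above 0.016 m or angle between any of socket_12, socket_14, socket_17, socket_19, socket_21's own z axis and vertical above 0.157 rad).
It fails at once if a socket of the row was taken between the fingers ((horizontal distance between the grasp point and socket_12 below 0.012 m and height (world z) of the grasp point below 0.06 m and contact force between the fingers and socket_12 above 0.5 N) or (horizontal distance between the grasp point and socket_14 below 0.012 m and height (world z) of the grasp point below 0.06 m and contact force between the fingers and socket_14 above 0.5 N) or (horizontal distance between the grasp point and socket_17 below 0.012 m and height (world z) of the grasp point below 0.06 m and contact force between the fingers and socket_17 above 0.5 N) or (horizontal distance between the grasp point and socket_19 below 0.012 m and height (world z) of the grasp point below 0.06 m and contact force between the fingers and socket_19 above 0.5 N) or (horizontal distance between the grasp point and socket_21 below 0.012 m and height (world z) of the grasp point below 0.06 m and contact force between the fingers and socket_21 above 0.5 N)).
It fails at once if the spare socket, the ratchet or the tub was disturbed (moved more than 15 mm or tipped) (distance of any of spare_socket, ratchet, paste_tub from where it was at the start of the episode above 0.015 m or angle between any of spare_socket, ratchet, paste_tub's own z axis and vertical above 0.3 rad).
It also fails if it takes over 34 s, if anything falls off the work surface, if the arm or the gripper's body presses on something with over 40 N, if the wrist force passes 120 N, or if a joint passes its speed limit or range.

## Working session

There is one attempt and no reset: what is moved stays moved. The work goes in short steps, Python scripts to look and compute and a tool call to move; the robot and the scene stay as the last step left them, time stands still between calls to the robot, and variables do not carry over. Pictures are saved under pics/ and viewed, at most 10 in all, crops included, and the job is handed in when it is done.

Besides the shell and the picture viewer there is one more tool, called after "Emit:" by a JSON object that holds its "op" and its "data", one argument or row to a line. move_arm: Moves the arm, as the interface text tells. Its arguments: {"type":"object","properties":{"steps":{"type":"array","items":{"type":"array"}},"grip":{"type":"number"},"grip_force":{"type":"number"}},"required":["steps"]}

```bash
mkdir -p pics; python3 - <<'E'
from bench import ctrl
import cv2
for n in("top","side"):
    p=ctrl.camera_params(n);print(n,p)
    cv2.imwrite(f"pics/{n}0.png",ctrl.capture(n))
s=ctrl.state();print(s)
E
```

```text
top {'vertical_fov': 42.832418145279355, 'cx': 320.078826818039, 'cy': 189.9525749913393, 'xyz': array([0.38785039, 0.02332626, 0.82514288]), 'attitude': array([-2.94738140e+00, -2.77745958e-03, -1.54117021e+00])}
side {'vertical_fov': 51.25116931191416, 'cx': 322.1250222944062, 'cy': 196.27527837300843, 'xyz': array([0.44449826, 0.45991316, 0.52523428]), 'attitude': array([-2.43922829, -0.00442339, -2.93276632])}
{'time': 0.1, 'q': array([-1.30858735e+00,  3.13947163e-01,  4.51013784e-02,  1.30356988e+00,
        1.77808344e-05,  1.43121356e+00]), 'joint_vel': array([-0.00016086, -0.00230805,  0.00327583, -0.0005349 ,  0.00032806,
       -0.00049185]), 'joint_efforts': array([ 1.78233095e-03, -4.81725705e+01,  2.99244368e+01,  1.27271455e-02,
       -1.82792010e-04,  6.18463275e-06]), 'ee_pos': array([ 0.2247606 , -0.52880164,  0.24448916]), 'eef_rot': array([-3.13999154e+00, -2.42905805e-04,  4.01791543e-01]), 'contact_force': array([ 0.58035083, -0.14828281,  0.25869122]), 'ft_torque': array([-0.02756022, -0.00336015, -0.02901719]), 'grip_force': 0.0, 'width': 1.002773568943612}
```

View pics/top0.png

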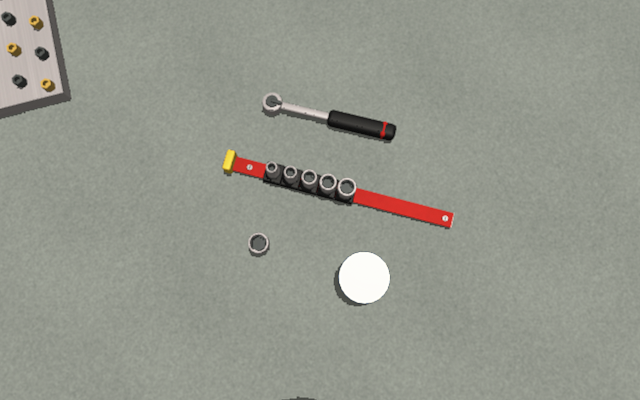

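View pics/side0.png

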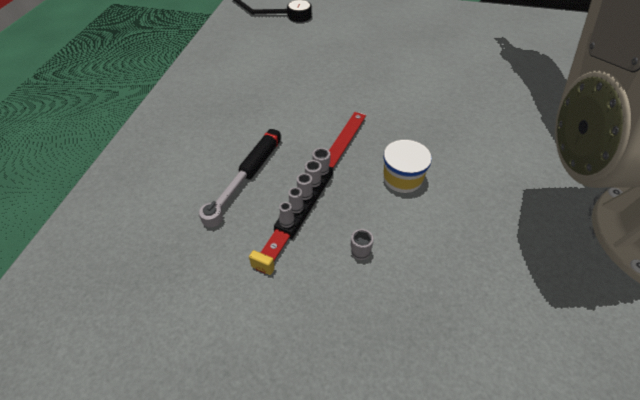

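```bash
cat > h.py <<'E'
import numpy as np, cv2
from scipy.spatial.transform import Rotation as R
from bench import ctrl
def back(n,px,h,p=None):
    p=p or ctrl.camera_params(n); f=200/np.tan(np.radians(p["vertical_fov"]/2))
    px=np.atleast_2d(px).astype(float)
    d=np.c_[(px[:,0]-p["cx"])/f,(px[:,1]-p["cy"])/f,np.ones(len(px))]@R.from_euler("xyz",p["attitude"]).as_matrix().T
    c=np.array(p["xyz"]); return (c+d*((h-c[2])/d[:,2])[:,None])[:,:2]
E
python3 - <<'E'
from h import *
for n,tops in(("top",[(272,169),(291,174),(309,178.5),(328,183),(347,187.5)]),("side",[(285.5,207),(295.5,193),(305,180),(313,167),(321.5,155)])):
    im=cv2.imread(f"pics/{n}0.png"); b,g,r=[im[...,i].astype(int) for i in range(3)]
    m=((r>120)&(g<70)&(b<70)).astype(np.uint8)
    m[:, :200]=0
    k,l,st,_=cv2.connectedComponentsWithStats(m)
    keep=[i for i in range(1,k) if st[i,4]>25]; print([st[i] for i in keep])
    a=max(keep,key=lambda i:st[i,4]); 
    ys,xs=np.where(np.isin(l,[i for i in keep if n=="top" and st[i,1]>150 or n=="side" and st[i,0]>255 and (st[i,0]>280 or st[i,1]>200)]))
    w=back(n,np.c_[xs,ys],.012).astype(np.float32)
    vx,vy,x0,y0=cv2.fitLine(w,cv2.DIST_L2,0,1e-4,1e-4).ravel()
    u=np.array([vx,vy]); u*=np.sign(u[1]); c0=np.array([x0,y0]);t=(w-c0)@u; nn=np.array([u[1],-u[0]]);e=(w-c0)@nn
    print(n,"dir",u,np.degrees(np.arctan2(-u[0],u[1])),"ends",c0+u*t.min(),c0+u*t.max(),t.max()-t.min(),"width",np.percentile(e,[2,98]))
    O=c0+u*(t.min()+.19)
    T=back(n,tops,.058)
    print("origin",O,"tops along/across",np.c_[(T-O)@u,(T-O)@nn].round(4).tolist(),T[-1])
    m=((r>150)&(g>120)&(b<80)).astype(np.uint8); ys,xs=np.where(m); q=back(n,np.c_[xs,ys],.03); print("yellow along",np.percentile((q-O)@u,[2,50,98]),np.percentile((q-O)@nn,[2,50,98]))
    print("tub",back(n,[(364,278)] if n=="top" else [(407,158)],.055),"spare",back(n,[(259,243)]if n=="top" else [(362,237)],.038))
    if n=="top": print("ratchet",back(n,[(272,102),(395,132)],.015))
E
```

```text
[array([380, 122,   8,  14,  48], dtype=int32), array([232, 157,  34,  21, 402], dtype=int32), array([ 353,  189,  100,   39, 1400], dtype=int32)]
top dir [0.228779  0.9734784] -13.225197 ends [ 0.5046216 -0.1858286] [0.58795685 0.16877162] 0.364261 width [-0.01124746  0.01145846]
origin [ 0.5480896 -0.0008677] tops along/across [[0.104, -0.0025], [0.0735, -0.0025], [0.0448, -0.0022], [0.0147, -0.0015], [-0.0152, -0.0008]] [ 0.54381922 -0.01552464]
yellow along [0.17405076 0.18546876 0.59356198] [-0.01491724  0.01301486  0.15421441]
tub [[ 0.40773848 -0.043655  ]] spare [[0.45654493 0.11735106]]
ratchet [[ 0.69489822  0.11077229]
 [ 0.64876192 -0.09538888]]
[array([329, 112,  36,  55, 621], dtype=int32), array([262, 230,  27,  29, 362], dtype=int32)]
side dir [0.2306517  0.97303635] -13.335444 ends [ 0.503714   -0.18724442] [0.58614427 0.160499  ] 0.35737967 width [-0.01057335  0.01178658]
origin [ 0.54753786 -0.0023675 ] tops along/across [[0.1086, -0.0009], [0.0789, -0.0016], [0.0496, -0.0025], [0.0197, -0.0013], [-0.0102, -0.0018]] [ 0.54339704 -0.01191458]
yellow along [0.17646091 0.18634006 0.18910145] [-0.01574908 -0.00254198  0.01488651]
tub [[ 0.40856611 -0.03725794]] spare [[0.45708693 0.11799433]]
```

The top view shows the stop at (230,161), the sockets from (272,169) to (347,188) and the rail's open end at (450,219). The row has about 55 mm left to travel. I'll approach with the fingers shut and tool x along the rail.

Emit:
{"op": "move_arm", "data": {
  "steps": [
    [[3, -2, 0.3], -3.6],
    [[6, -4, 0.6], -7.2],
    [[9, -6, 1], -10.8],
    [[12, -8, 1.3], -14.4],
    [[15, -10, 1.6], -18],
    [[18, -12, 2], -21.6],
    [[21, -14, 2.3], -25],
    [[24, -16, 2.6], -28.6],
    [[27, -18, 3], -32],
    [[30, -20, 3.3], -35.6],
    [[33, -22, 3.6], -39],
    [[36, -24, 4], -43]
  ],
  "grip": 0
}}

```text
time: 1.1
ee_pos: [0.4629, -0.1658, 0.2051]
eef_rot: [-3.142, 0.0, 1.155]
contact_force: [1.8, -0.6, -0.1]
width: 0.0
grip_force: 0.0
```

```bash
cat > to.py <<'E'
from h import *
import sys
def info():
    s=ctrl.state(); M=R.from_euler("xyz",s["eef_rot"]).as_matrix()
    u=np.array([.2297,.9733]);O=np.array([.5478,-.0015]);d=s["ee_pos"][:2]-O
    print("t",s["time"],"pos",s["ee_pos"],"rot",s["eef_rot"],"along",d@u,"across",d@[u[1],-u[0]],"F",s["contact_force"],s["width"])
    return s,M,u,O
s,M,u,O=info()
g=np.r_[O+u*float(sys.argv[1]),float(sys.argv[2])]
print("shift cm",(M.T@(g-s["ee_pos"])*100).round(2),"turn",-(76.72-np.degrees(s["eef_rot"][2])))
E
python3 to.py -.08 .12
```

```text
t 1.1 pos [ 0.46285875 -0.16582777  0.20507677] rot [-3.14153667e+00  1.01818779e-04  1.15524960e+00] along -0.17945121982714338 across -0.044927227929520606 F [ 1.75089232 -0.60850119 -0.10926084] 0.00024112521867757983
shift cm [10.6   2.6   8.51] turn -10.529073645647642
```

Emit:
{"op": "move_arm", "data": {
  "steps": [
    [[2, 0.5, 1.5], -2.1],
    [[4, 1, 3], -4.2],
    [[6, 1.6, 4.5], -6.3],
    [[8, 2.1, 6], -8.4],
    [[10.3, 2.6, 8], -10.5],
    [[10.5, 2.6, 8.5], -10.5],
    [[10.5, 2.6, 8.5], -10.5]
  ]
}}

```text
time: 1.68
ee_pos: [0.5274, -0.0807, 0.118]
eef_rot: [-3.137, -0.0, 1.337]
contact_force: [-0.7, -0.7, -0.4]
width: 0.0
grip_force: 0.0
```

```bash
python3 to.py -.08 .03; python3 - <<'E'
from h import *
cv2.imwrite("pics/w1.png",ctrl.capture("wrist"));cv2.imwrite("pics/s1.png",cv2.resize(ctrl.capture("side")[60:280,200:480],None,fx=2.7,fy=2.7))
E
```

```text
t 1.6833 pos [ 0.52744772 -0.08072564  0.1179944 ] rot [-3.13689231e+00 -1.05604973e-04  1.33746086e+00] along -0.08178523116727812 across -0.00161074599039742 F [-0.68446961 -0.71577677 -0.37063364] 0.00027097176039290777
shift cm [0.18 0.2  8.8 ] turn -0.08913751697730277
```

View pics/w1.png

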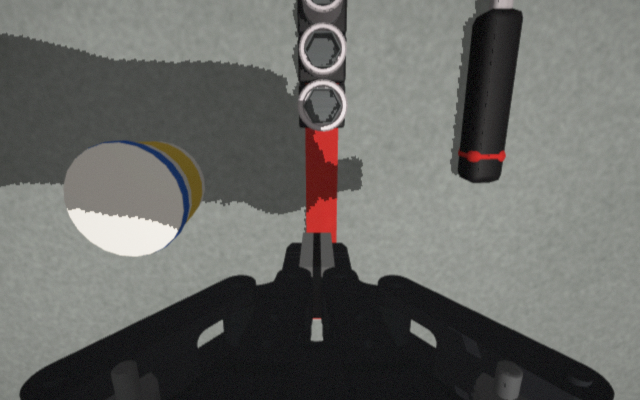

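View pics/s1.png

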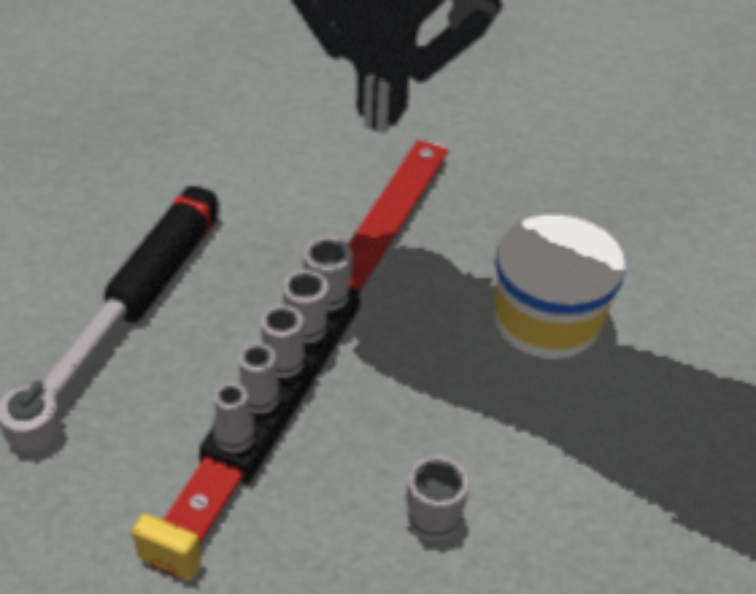

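The wrist view shows the shut fingertips over the rail at about (317,235), with the rear edge of the last clip at about row 128. The way is clear, so I'll go down behind it.

Emit:
{"op": "move_arm", "data": {
  "steps": [
    [[0.1, 0.1, 2], 0],
    [[0.1, 0.2, 4], 0],
    [[0.1, 0.2, 6], 0],
    [[0.1, 0.2, 7.5], 0],
    [[0.1, 0.2, 8.3], 0],
    [[0.1, 0.2, 8.5], 0],
    [[0.1, 0.2, 8.5], 0],
    [[0.1, 0.2, 8.5], 0]
  ]
}}

```text
time: 2.45
ee_pos: [0.5317, -0.0824, 0.0365]
eef_rot: [3.14, 0.0, 1.335]
contact_force: [-0.6, 0.8, 0.8]
width: -0.005
grip_force: 0.0
```

```bash
python3 to.py -.05 .029
```

```text
t 2.45 pos [ 0.53169535 -0.08240351  0.0365005 ] rot [3.13970592e+00 2.34159020e-04 1.33476426e+00] along -0.08244262822835298 across 0.0029088766429778896 F [-0.62035504  0.7928959   0.77182188] -0.004681161994763882
shift cm [ 3.24 -0.31  0.75] turn -0.24364142000757738
```

Emit:
{"op": "move_arm", "data": {
  "steps": [
    [[0, -0.1, 0.3], 0],
    [[0.5, -0.2, 0.6], 0],
    [[1, -0.2, 0.6], 0],
    [[1.2, -0.2, 0.6], 0],
    [[1.2, -0.2, 0.6], 0],
    [[1.2, -0.2, 0.6], 0]
  ]
}}

```text
time: 2.95
ee_pos: [0.532, -0.0692, 0.0294]
eef_rot: [3.141, 0.0, 1.336]
contact_force: [-0.3, 0.4, 0.1]
width: 0.002
grip_force: 0.0
```

```bash
python3 to.py -.05 .029; python3 - <<'E'
from h import *
cv2.imwrite("pics/w2.png",ctrl.capture("wrist"))
E
python3 to.py -.05 .029
```

```text
t 2.95 pos [ 0.53199162 -0.06921761  0.0294265 ] rot [3.14127325e+00 1.78853669e-04 1.33631995e+00] along -0.06954073388098235 across 0.00016844215873176933 F [-0.31419086  0.42260574  0.12633438] 0.002258759701962758
shift cm [ 1.95 -0.02  0.04] turn -0.1545065131530805
t 3.0 pos [ 0.53195996 -0.06941131  0.02939343] rot [3.14131573e+00 2.22544345e-04 1.33603398e+00] along -0.06973653275891455 across 0.00018211742535332285 F [ 0.44671352 -0.57054824 -0.47637716] 0.0004810118567812642
shift cm [ 1.97 -0.02  0.04] turn -0.17089141052458956
```

View pics/w2.png

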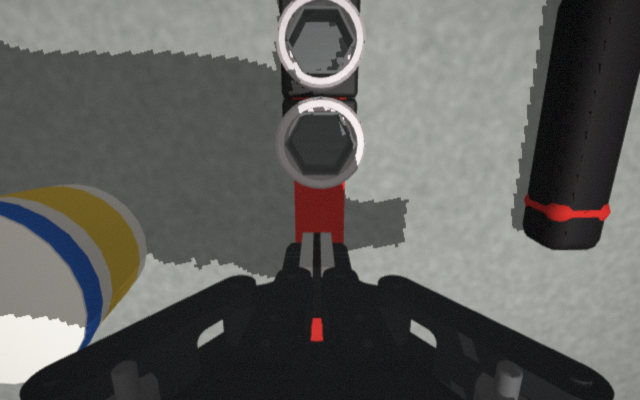

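The fingertips are just above the rail at (317,240), centred behind socket_21 at (320,142). Next is a slow push, watching the force.

Emit:
{"op": "move_arm", "data": {
  "steps": [
    [[0.4, 0, 0], 0],
    [[0.8, 0, 0], 0],
    [[1.2, 0, 0], 0],
    [[1.6, 0, 0], 0],
    [[1.9, 0, 0], 0],
    [[2.1, 0, 0], 0],
    [[2.3, 0, 0], 0],
    [[2.5, 0, 0], 0],
    [[2.7, 0, 0], 0],
    [[2.9, 0, 0], 0],
    [[3.1, 0, 0], 0],
    [[3.3, 0, 0], 0]
  ]
}}

```text
time: 4.0
ee_pos: [0.5395, -0.0375, 0.0293]
eef_rot: [3.141, 0.0, 1.335]
contact_force: [-0.3, -1.1, 0.9]
width: 0.001
grip_force: 0.2
```

```bash
python3 to.py 0.01 .029
```

```text
t 4.0 pos [ 0.53953252 -0.03753135  0.02931011] rot [3.14148409e+00 4.75623740e-04 1.33532537e+00] along -0.036968349152452284 across 0.00022966174101899436 F [-0.25478095 -1.05530254  0.90466155] 0.0006003724007279877
shift cm [ 4.7  -0.04  0.03] turn -0.2114922517360327
```

Emit:
{"op": "move_arm", "data": {
  "steps": [
    [[0.2, 0, 0], 0],
    [[0.4, 0, 0], 0],
    [[0.6, 0, 0], 0],
    [[0.8, 0, 0], 0],
    [[1.0, 0, 0], 0],
    [[1.2, 0, 0], 0],
    [[1.4, 0, 0], 0],
    [[1.6, 0, 0], 0],
    [[1.8, 0, 0], 0],
    [[2.0, 0, 0], 0],
    [[2.2, 0, 0], 0],
    [[2.4, 0, 0], 0]
  ]
}}

```text
time: 5.0
ee_pos: [0.5451, -0.014, 0.0293]
eef_rot: [3.142, 0.0, 1.336]
contact_force: [-1.1, -0.6, 0.4]
width: 0.003
grip_force: 0.2
```

```bash
python3 to.py 0.01 .029; python3 - <<'E'
from h import *
a=cv2.resize(ctrl.capture("side")[60:290,200:480],None,fx=2,fy=2);b=ctrl.capture("wrist")[0:280,180:460]
o=np.zeros((460,800,3),np.uint8);o[:460,:520]=a[:460,:520];o[:280,520:800]=b
cv2.imwrite("pics/c3.png",o)
E
```

```text
t 5.0 pos [ 0.54514891 -0.01396479  0.0292781 ] rot [3.14153444e+00 7.32170511e-05 1.33552460e+00] along -0.012740939122190145 across 0.0002828618664137925 F [-1.1004962  -0.60341756  0.42871053] 0.0027806541986357953
shift cm [ 2.27 -0.04  0.03] turn -0.20007716902505024
```

View pics/c3.png

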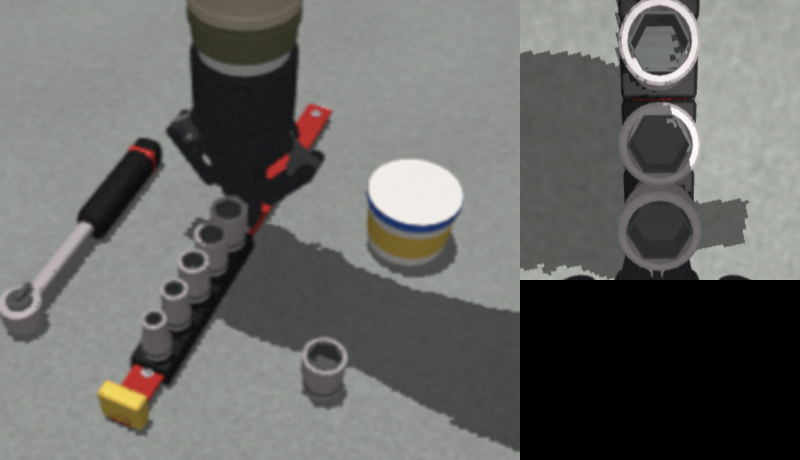

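The row is moving as one train, and the first clip is about 25 mm short of the stop (left panel, clip edge about (135,360), stop about (125,390)). I'll continue.

Emit:
{"op": "move_arm", "data": {
  "steps": [
    [[0.2, 0, 0], 0],
    [[0.4, 0, 0], 0],
    [[0.6, 0, 0], 0],
    [[0.8, 0, 0], 0],
    [[1.0, 0, 0], 0],
    [[1.2, 0, 0], 0],
    [[1.4, 0, 0], 0],
    [[1.6, 0, 0], 0],
    [[1.8, 0, 0], 0],
    [[2.0, 0, 0], 0],
    [[2.1, 0, 0], 0],
    [[2.2, 0, 0], 0]
  ]
}}

```text
time: 6.1
ee_pos: [0.5502, 0.0074, 0.0293]
eef_rot: [-3.142, 0.0, 1.336]
contact_force: [-0.4, -1.0, 0.8]
width: -0.003
grip_force: 0.2
```

Emit:
{"op": "move_arm", "data": {
  "steps": [
    [[0.1, 0, 0], 0],
    [[0.2, 0, 0], 0],
    [[0.3, 0, 0], 0],
    [[0.3, 0, 0], 0]
  ]
}}

```text
time: 6.43
ee_pos: [0.551, 0.0104, 0.0293]
eef_rot: [3.141, -0.0, 1.336]
contact_force: [0.5, -0.7, -0.3]
width: -0.001
grip_force: 0.0
```

```bash
python3 to.py 0.02 .029; python3 - <<'E'
from h import *
a=cv2.resize(ctrl.capture("side")[190:290,235:345],None,fx=5,fy=5,interpolation=cv2.INTER_CUBIC)
cv2.imwrite("pics/c4.png",a)
E
```

```text
t 6.4333 pos [0.55098969 0.01037172 0.02929392] rot [ 3.14148936e+00 -1.75205888e-04  1.33571140e+00] along 0.012287416620185714 across 0.00037759507226794726 F [ 0.54931121 -0.69769725 -0.31031632] -0.0009545693734620293
shift cm [ 0.77 -0.04  0.03] turn -0.1893740148421159
```

View pics/c4.png

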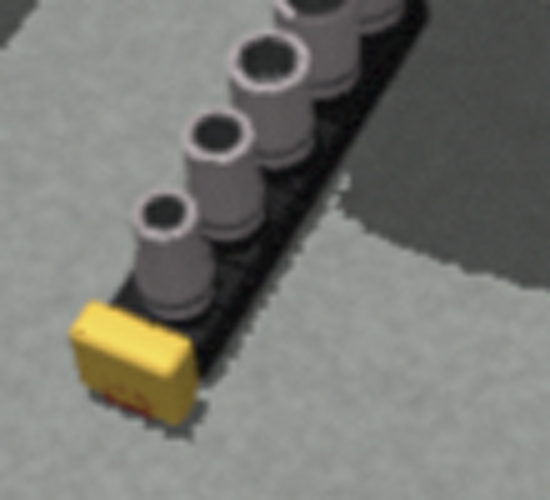

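No red shows between the first clip and the stop at (130,310), so they are close to contact. I'll creep forward until the force rises.

Emit:
{"op": "move_arm", "data": {
  "steps": [
    [[0.1, 0, 0], 0],
    [[0.2, 0, 0], 0],
    [[0.2, 0, 0], 0]
  ]
}}

```text
time: 6.73
ee_pos: [0.5514, 0.0123, 0.0293]
eef_rot: [3.142, -0.0, 1.336]
contact_force: [0.2, -0.9, 0.1]
width: -0.001
grip_force: 0.0
```

Emit:
{"op": "move_arm", "data": {
  "steps": [
    [[0.1, 0, 0], 0],
    [[0.2, 0, 0], 0],
    [[0.2, 0, 0], 0]
  ]
}}

```text
time: 6.98
ee_pos: [0.5516, 0.0128, 0.0294]
eef_rot: [3.142, 0.003, 1.335]
contact_force: [-1.8, -5.7, 2.2]
width: -0.0
grip_force: 2.4
```

Emit:
{"op": "move_arm", "data": {
  "steps": [
    [[0.1, 0, 0], 0],
    [[0.1, 0, 0], 0],
    [[0.1, 0, 0], 0]
  ]
}}

```text
time: 7.23
ee_pos: [0.5516, 0.0129, 0.0294]
eef_rot: [3.142, 0.005, 1.334]
contact_force: [-2.3, -9.1, 1.6]
width: -0.001
grip_force: 3.5
```

Emit:
{"op": "move_arm", "data": {
  "steps": [
    [[0.1, 0, 0], 0],
    [[0.1, 0, 0], 0],
    [[0.1, 0, 0], 0]
  ]
}}

```text
time: 7.48
ee_pos: [0.5516, 0.013, 0.0295]
eef_rot: [-3.142, 0.007, 1.333]
contact_force: [-3.3, -10.7, 2.2]
width: -0.005
grip_force: 4.8
```

The force keeps rising while the position holds, so the row is hard against the stop. I'll back off straight along the rail, then go up.

Emit:
{"op": "move_arm", "data": {
  "steps": [
    [[-0.3, 0, 0], 0],
    [[-0.6, 0, 0], 0],
    [[-1.2, 0, 0], 0],
    [[-2, 0, 0], 0],
    [[-3, 0, 0], 0],
    [[-4, 0, 0], 0],
    [[-4, 0, -1], 0],
    [[-4, 0, -4], 0],
    [[-4, 0, -8], 0],
    [[-6, 0, -11], 0],
    [[-8, 0, -13], 0],
    [[-8, 0, -13], 0]
  ]
}}

```text
time: 8.48
ee_pos: [0.5363, -0.065, 0.1653]
eef_rot: [3.132, 0.001, 1.333]
contact_force: [0.4, -0.7, 0.5]
width: -0.004
grip_force: 0.0
```

Emit:
{"op": "move_arm", "data": {
  "steps": [
    [[-3, 0, -2], 0],
    [[-6, 0, -4], 0],
    [[-9, 0, -4], 0],
    [[-9, 0, -4], 0],
    [[-9, 0, -4], 0]
  ]
}}

```text
time: 8.9
ee_pos: [0.5123, -0.1504, 0.1994]
eef_rot: [3.141, -0.0, 1.332]
contact_force: [1.1, 1.0, 0.7]
width: -0.001
grip_force: 0.0
```

```bash
python3 - <<'E'
from h import *
f=lambda a,k:cv2.resize(a,None,fx=k,fy=k,interpolation=cv2.INTER_CUBIC)
a=f(ctrl.capture("side")[100:300,200:400],2.5);b=f(ctrl.capture("top")[130:250,215:335],2.5)
o=np.zeros((500,800,3),np.uint8);o[:,:500]=a;o[:300,500:]=b
cv2.imwrite("pics/c5.png",o)
E
```

```text
(no output)
```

View pics/c5.png

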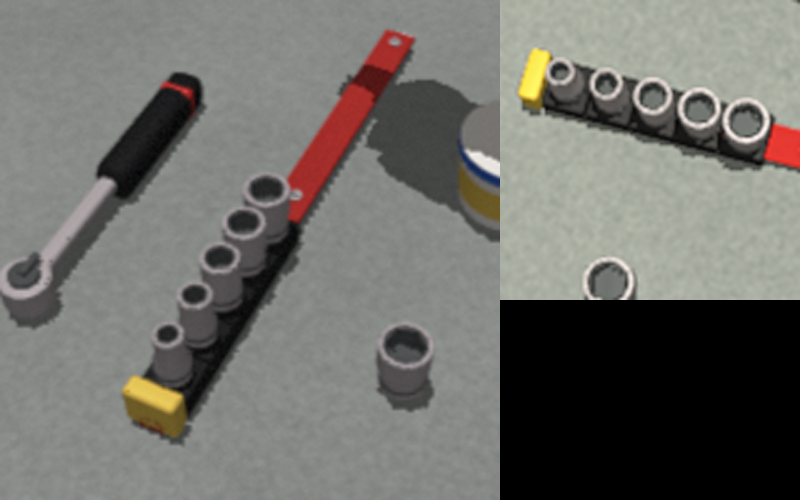

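Both views show the row upright and closed up against the yellow stop (top panel: stop at (535,80), sockets from (562,75) to (745,122)). The other objects haven't moved and the hand is clear.

```bash
python3 -c "
from bench import ctrl
print(ctrl.hand_in())"
```

```text
the job is handed in; nothing more can be done
None
```

I pushed the row along as one train until it was hard against the yellow stop; the last pictures show all five sockets upright with no gaps, the other objects where they stood and the hand clear, and the job is handed in (no verdict was returned).

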